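Lever open the heavy flap of the sample well

ROBOT

A 6-joint arm with a two-finger parallel gripper is mounted at the origin on a cart in front of the work surface, level with it; the furniture and walls round the work are solid. World frame = base frame: x ahead of the robot, y to its left, z up, the work surface at z = 0. Lengths are in m, angles in rad, forces in N, time in s.
With the tool pointing down it reaches from about 0.25 to 0.725 m from the base axis. Payload 4 kg.
Tool frame: the origin (TCP) lies on the mounting face of the last link; the fingertips stand 173 mm ahead of it and the grasp point (between the pads) lies 155 mm ahead of it; z points along the fingers, y is the direction in which the jaws open and shut (so a half turn about z gives the same grasp; the last joint's range is limited). The gripper opens to 85 mm and grips with 20 to 120 N. Pads are 22 mm wide; open, the fingers measure 114 mm over their backs; the gripper's body (76 mm by 85 mm) begins 54 mm behind the grasp point. The pads swing forward as they close: fully open they stand 13 mm farther back than shut.
Start: joints at [1.252, 0.241, 0.005, 1.335, 0, 1.571], TCP at [0.157, 0.475, 0.405] pointing down, gripper open.
Joint ranges: [-2.72, 2.72], [-1.05, 1.87], [-1.09, 1.28], [-1.99, 2.15], [-1.42, 1.44], [-3.14, 3.14]. Speed limits (rad/s): [2.79, 2.79, 3.14, 3.14, 3.14, 3.14].

INTERFACE

Orientations are given as a unit quaternion [x, y, z, w].
In Python, from bench import * gives the robot as it stands.
- The arm moves only by the shell command python3 -m pendant 'ROWS' [FORCE]. ROWS is JSON, a list of rows, each a list of 3 entries, a list of its own where there are three numbers: the finger opening in m, from 0 to 0.0854, then the shift along the tool's x, y, z in m, then the turn about the tool's z in rad. In form: [[grip, [tx, ty, tz], turn], ...]. A call has 1 to 20 rows; each row is the pose to reach, as a shift and turn from the pose commanded when the call began, along the tool's axes at that moment; what a row does not reach only later rows make up. A row lasts 1/10 s, in which the tool goes at most 50 mm and 8.59 degrees, less where a joint would pass 70% of its speed; a pose out of reach is approached as far as the arm can. A call with a gripper value outside its range is refused whole. The fingers move at their own pace and stop on an object; FORCE is the grip in N (left out, the last holds). Time passes only in rows, so rows that repeat a pose let the fingers close. It gives the time, the measured TCP pose, the force and the opening at its end, in the units of the state.
- read_state(): the state, without advancing time (a new reading comes with each control period).
- capture(name): name is "scene" or "top" or "wrist"; returns a dict with "pixels" (420x560x3 uint8, red, green, blue), "z_map" (420x560 float32, m along the optical axis (not along the pixel's ray), 0 where there is no reading), "mtx" (3x3 intrinsics, pixels), "R" (3x3) and "t" (3): a world point X has camera coordinates R X + t. Camera axes: x right, y down, z forward; pixel columns grow to the right and rows downward; lengths in m; the calibration is good to about 2 mm. A picture is of the moment at which its call begins.
- hand_in(): hands the job in, once; it reports no verdict.
Trained networks look in the newest picture that a camera, given by its name, has taken for a name from the list of things; names that differ only in an ending like _2 or _b are one class to them, and where a whole thing is asked for, a point or a joint stands for the part that bears it (a point fixed in the world has none). Each returns a list of dicts, best first, with "confidence" (0 to 1); they miss things now and then, are a little off and sometimes report something else, mostly with a low value. They report only what shows in the picture. A call takes as long as a camera call.
- search_frame(camera, label): "bbox" ([left, top, right, bottom] in pixels, round what is visible of it).
The state is a dict: "t": time; "qpos": joint angles; "qd": joint speeds; "effort": joint torques, N m; "position": TCP position; "eef_rot": TCP orientation; "force": force on the tool from outside, world axes, zero at the start; "ft_torque": the same for the moment, N m; "grip_width": finger opening in m.
Only numpy, scipy, OpenCV 4.12 (cv2) and the standard library are available. Lean on these libraries where they do the work, as an engineer would, in place of code of your own. Each camera call takes 0.05 s, during which the arm holds its last target.

TASK

Push the upright peg of the safety stop round towards the flap until the stop's arm has swung right out from under the lever, then press the pad on the lever's long end nearly all the way down, so that the heavy flap over the sample well stands about 20 degrees open. Only push and press: do not touch the flap or lift the lever out of its seat, and leave the other things where they are. Finish while still holding the pad down, with the flap held open and still.

Things in the scene. Friction and masses are not known exactly. Their poses are not given: they have to be found in the camera images.
- well: the fixture, fixed to the table: aluminium base plate (345x128x8 mm) with, in a row, a fulcrum yoke (cheeks 102 mm high), a nose rest and an open-topped grey well (116x116 mm, rim 61 mm high) that the flap covers. Origin on the table below the fulcrum, +z up; +x points from the lever's long end to the flap, +y to the side of the safety stop
- fulcrum (a point): middle of the fulcrum rod (12 mm thick, across the fixture), 75 mm above the table; fixed. The lever rocks about this line and has two lugs that straddle the rod, so it does not slide along
- lever_pad (a point): top centre of the black rubber press pad (46 mm along the lever, 36 mm wide) at the end of the long arm, 200 mm from the fulcrum on the fixture's -x side; about 0.15 m above the table at rest. The flap is open 0.3 rad when it is about 69 mm above the table; at about 40 mm the foot below it meets the table (flap open about 0.40 rad). Takes 5 to 8 N to press and rises again if let go
- lever: the lever: a loose flat aluminium bar, 321x18x8 mm, inclined 0.30 rad at rest, that only rests on the rod, with a roller at its nose 110 mm beyond the rod, under the flap's lip, and a dark steel weight (36x40x24 mm) on the short arm that keeps the long end up; a 28 mm rubber foot below the pad. Its origin lies on the axis of the fulcrum rod and should stay there
- flap (a joint): angle of the heavy steel flap (147x118x16 mm, about 2 kg) that covers the well, rad: 0 closed, grows as its lip rises; it falls shut by itself
- flap_lip (a point): top front edge of the flap, middle of its width, 80 mm above the table when shut
- stop (a joint): angle of the safety stop, rad: 0 to 0.15 at the start, its dark steel arm (14 mm wide, top 95 mm above the table) across under the lever, which then cannot be pressed; grows, to 1.4 at most, as the peg is pushed towards the flap (fixture's +x) round the pivot. From about 1.0 the arm is clear of the lever. Stays where it is left; takes about 1 N at the peg
- stop_pivot (a point): vertical pivot axis of the safety stop, 90 mm above the table, 50 mm beside the lever (fixture's +y), 60 mm from the fulcrum on the long arm's side; fixed
- stop_peg (a point): top of the upright black peg (14 mm thick, its upper 40 mm stand clear, top 135 mm above the table) on the tail of the safety stop, 50 mm from the pivot on the side away from the lever; moves with the stop in a level circle about the pivot
- timer: bystander to be left alone: white kitchen-type timer, 72x62x18 mm, origin at the centre of its underside
- marker: bystander to be left alone: whiteboard marker lying down, 13x137x14 mm, origin at the centre of its underside
- petri: bystander to be left alone: clear covered dish, 92x92x15 mm, origin at the centre of its underside
- tape: bystander to be left alone: tape roll lying flat, 58x58x19 mm, origin at the centre of its underside
- rack: bystander to be left alone: rack with small tubes, 62x105x42 mm, origin at the centre of its underside
- dropper: bystander to be left alone: small white capped bottle, 30x30x62 mm, origin at the centre of its underside

How it is judged:
By the outcome, as a careful person would: the job done as asked, in the order asked, and still so for the second after the job is handed in, while the arm keeps its last pose, push and grip.
It also fails if it takes over 48 s, if anything falls off the work surface, if the arm or the gripper's body presses on something with over 40 N, if the wrist force passes 120 N, or if a joint passes its speed limit or range.

## Working session

There is one attempt and no reset: what is moved stays moved. The work goes in short steps, Python scripts to look and compute and a shell command to move; the robot and the scene stay as the last step left them, time stands still between calls to the robot, and variables do not carry over. Pictures are saved under pics/ and viewed, and the job is handed in when it is done.

```bash
ls; mkdir -p pics; python3 - <<'E'
from bench import *
import cv2
print(read_state())
for n in ["scene","top"]:
    c=capture(n); cv2.imwrite(f"pics/{n}0.png",c["pixels"][:,:,::-1])
    print(n,c["mtx"].tolist(),c["R"].round(4).tolist(),c["t"].round(4).tolist())
    for l in ["lever_pad","lever","stop","stop_peg","flap","well","flap_lip"]:
        print(l,[(d["bbox"],round(d["confidence"],2)) for d in search_frame(n,l)[:2]])
E
```

```text
pics
{'t': 0.0, 'qpos': array([1.25200580e+00, 2.41413122e-01, 3.68097188e-03, 1.33520190e+00,
       8.81147808e-06, 1.57076447e+00]), 'qd': array([-0.001314  ,  0.00122322,  0.0009836 , -0.00065375, -0.00098046,
       -0.00032312]), 'effort': array([ 6.37088324e-04, -3.72315216e+01,  2.52409494e+01,  1.69794029e-02,
        6.71223461e-05,  6.44091841e-06]), 'position': array([0.15661912, 0.47453854, 0.403796  ]), 'eef_rot': array([ 1.58705351e-01,  9.87325412e-01, -1.05460728e-03, -1.74017193e-04]), 'force': array([ 0.8023091 , -0.31780359,  0.10184126]), 'ft_torque': array([0.05452194, 0.06852042, 0.05284564]), 'grip_width': 0.08513993503223433}
scene [[433.48803797448363, 0.0, 276.46337114204846], [0.0, 433.48803797448363, 205.27270936373367], [0.0, 0.0, 1.0]] [[0.8288, -0.5593, 0.0176], [-0.2959, -0.4646, -0.8346], [0.475, 0.6865, -0.5505]] [-0.4589, 0.2911, 0.7452]
lever_pad [([238.5, 202.7, 320.5, 261.6], 0.6)]
lever [([239.5, 200.6, 322.1, 261.3], 0.9), ([198.7, 173.3, 301.8, 277.0], 0.66)]
stop [([225.7, 226.6, 277.0, 246.1], 0.59)]
stop_peg [([227.7, 225.4, 277.8, 246.9], 0.92)]
flap [([198.5, 171.2, 262.7, 214.8], 0.76), ([196.8, 171.5, 304.7, 281.8], 0.69)]
well [([196.5, 174.0, 302.1, 279.4], 0.71)]
flap_lip [([199.7, 171.9, 267.2, 221.1], 0.8)]
top [[446.4386597772492, 0.0, 284.87383767414997], [0.0, 446.4386597772492, 212.82205601195238], [0.0, 0.0, 1.0]] [[0.0066, -0.9999, 0.013], [-0.9938, -0.008, -0.1108], [0.1109, -0.0122, -0.9938]] [0.0198, 0.6001, 1.1165]
lever_pad [([237.1, 222.3, 361.7, 243.0], 0.7)]
lever [([233.9, 221.2, 361.7, 246.3], 0.8)]
stop [([234.2, 269.5, 259.6, 291.8], 0.65), ([287.8, 238.0, 299.2, 276.1], 0.61)]
stop_peg [([290.3, 241.2, 300.7, 278.6], 0.6), ([171.7, 202.9, 306.6, 275.8], 0.2)]
flap []
well [([172.2, 201.5, 307.6, 276.3], 0.98)]
flap_lip [([169.4, 207.4, 238.9, 254.0], 0.75), ([167.1, 202.2, 305.9, 276.5], 0.72)]
```

```bash
python3 - <<'E'
import cv2
a=cv2.imread("pics/top0.png")[180:310,140:390]; cv2.imwrite("pics/topc.png",cv2.resize(a,(800,416),interpolation=cv2.INTER_CUBIC))
a=cv2.imread("pics/scene0.png")[150:310,170:370]; cv2.imwrite("pics/scenec.png",cv2.resize(a,(750,600),interpolation=cv2.INTER_CUBIC))
E
```

```text
(no output)
```

View pics/top0.png

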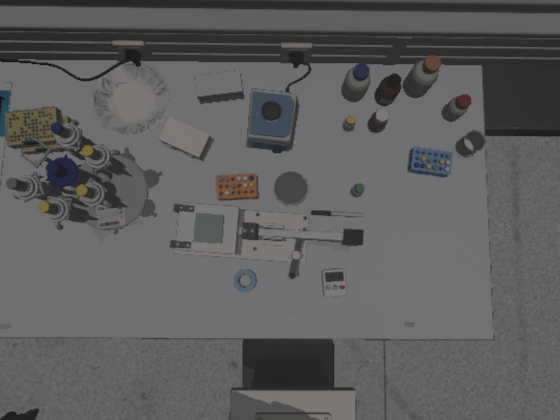

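View pics/scene0.png

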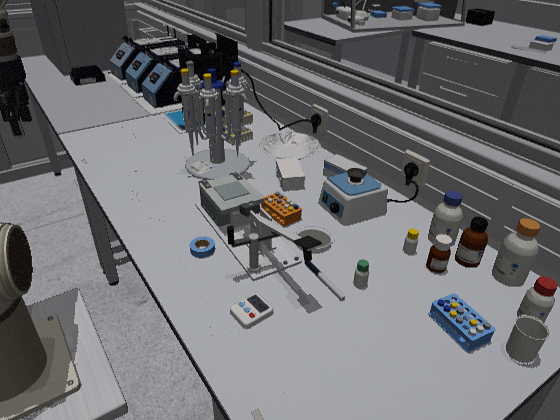

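```bash
sleep 1
```

```text
(no output)
```

View pics/topc.png

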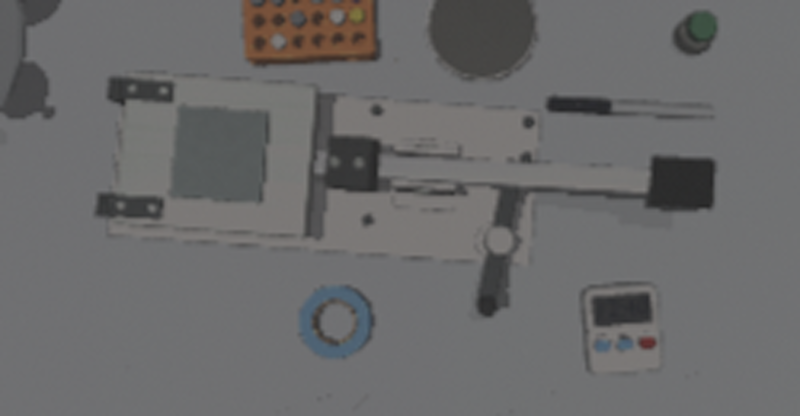

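View pics/scenec.png

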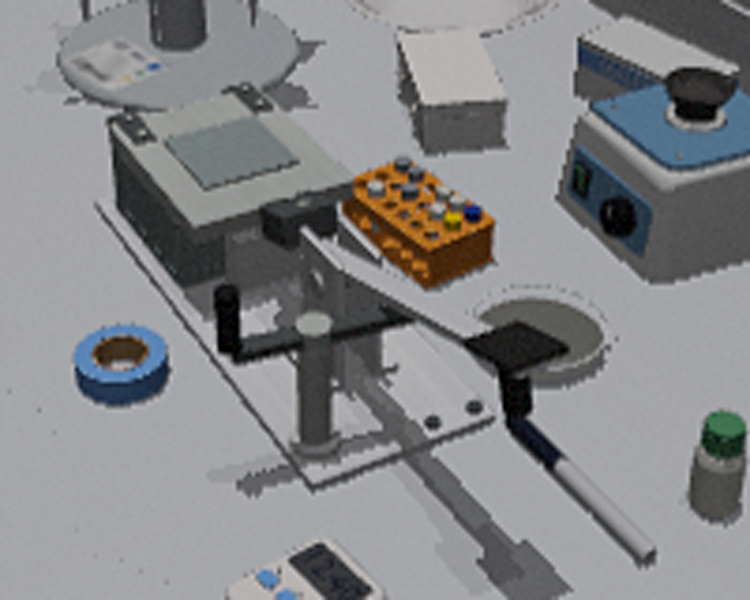

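The top view shows the fixture lying along the image row, with the flap at the left (world +y). In the full image, the peg top is near (292,275), the pivot cap near (296,255) and the pad near (353,237). Next I'll convert these to world coordinates.

```bash
cat > h.py <<'E'
from bench import *
import numpy as np, cv2
def ray(c,u,v,z):
    d=np.linalg.inv(c["mtx"])@[u,v,1]; C=-c["R"].T@c["t"]; w=c["R"].T@d
    return C+w*(z-C[2])/w[2]
def depth(c,u,v):
    Z=c["z_map"][int(round(v)),int(round(u))]
    return c["R"].T@(np.linalg.inv(c["mtx"])@[u,v,1]*Z-c["t"])
def proj(c,X):
    p=c["mtx"]@(c["R"]@np.array(X)+c["t"]); return p[:2]/p[2]
E
python3 - <<'E'
from h import *
np.set_printoptions(precision=4,suppress=True)
c=capture("top"); s=capture("scene")
def f(x,y): return x/3.2+140,y/3.2+180
for n,p,z in [("peg",(487,303),.135),("pivot",(499,239),.1),("pad",(682,183),.15),("plateR1",(537,110),.008),("plateR2",(528,263),.008),("lip1",(314,85),.08),("lip2",(306,236),.08)]:
    u,v=f(*p); print(n,ray(c,u,v,z),depth(c,u,v))
# pad centroid by depth
for cam in (c,s):
    Z=cam["z_map"]; vs,us=np.nonzero(Z>0)
    P=(np.linalg.inv(cam["mtx"])@np.stack([us,vs,np.ones_like(us)])*Z[vs,us]-cam["t"][:,None]).T@cam["R"]
    dark=cam["pixels"][vs,us].max(1)<60
    m=(P[:,2]>.125)&(P[:,2]<.17)&(P[:,0]>.25)&(P[:,0]<.6)&(P[:,1]>-.25)&(P[:,1]<-.08)&dark
    print("pad",P[m].mean(0),P[m].min(0),P[m].max(0),m.sum())
    m=(P[:,2]>.11)&(P[:,2]<.15)&(P[:,0]>.25)&(P[:,0]<.42)&(P[:,1]>-.08)&(P[:,1]<.08)&dark
    print("peg",P[m].mean(0),P[m].min(0),P[m].max(0),m.sum())
E
```

```text
peg [0.4449 0.0076 0.135 ] [0.4448 0.0075 0.1335]
pivot [ 0.4916 -0.0022  0.1   ] [ 0.4916 -0.0023  0.0988]
pad [ 0.5317 -0.1319  0.15  ] [ 0.5316 -0.1316  0.1521]
plateR1 [ 0.5991 -0.0366  0.008 ] [ 0.5999 -0.037   0.0009]
plateR2 [ 0.4739 -0.0294  0.008 ] [ 0.474  -0.03   -0.0024]
lip1 [0.6093 0.1403 0.08  ] [0.6094 0.1404 0.0792]
lip2 [0.4932 0.1443 0.08  ] [0.4945 0.1512 0.0092]
pad [ 0.5323 -0.1308  0.1523] [ 0.5158 -0.1514  0.1423] [ 0.5506 -0.1072  0.1623] 284<stdin>:15: RuntimeWarning: Mean of empty slice.
  ret = um.true_divide(
Traceback (most recent call last):
ValueError: zero-size array to reduction operation minimum which has no identity
```

```bash
cat >> h.py <<'E'
from scipy.spatial.transform import Rotation as Rn
np.set_printoptions(precision=4,suppress=True)
def fix(yaw=np.deg2rad(86.3)):
    piv=np.array([.4916,-.0022]); xf=np.array([np.cos(yaw),np.sin(yaw)]); yf=np.array([-xf[1],xf[0]])
    return piv,xf,yf
def shift(target):
    s=read_state(); R=Rn.from_quat(s["eef_rot"]).as_matrix()
    return R.T@(np.array(target)-s["position"]), R
def turn_for(ang): # tool y to world angle ang
    s=read_state(); R=Rn.from_quat(s["eef_rot"]).as_matrix(); a=np.arctan2(R[1,1],R[0,1])
    return -((ang-a+np.pi)%(2*np.pi)-np.pi)
E
python3 - <<'E'
from h import *
piv,xf,yf=fix(); th=.15
t=xf*np.cos(th)-yf*np.sin(th)
p=np.array([.4449,.0076])-.0365*t
print(p, shift([*p,.404])[0], turn_for(np.arctan2(t[1],t[0])), read_state()["t"])
E
```

```text
[ 0.4371 -0.0281] [-0.4239 -0.3896  0.0007] -0.10421816536988793 0.9
```

```bash
python3 -m pendant '[[0,[-0.04,-0.037,0],0],[0,[-0.07,-0.065,0],-0.05],[0,[-0.105,-0.096,0],-0.1],[0,[-0.14,-0.129,0],-0.104],[0,[-0.175,-0.161,0],-0.104],[0,[-0.21,-0.193,0],-0.104],[0,[-0.245,-0.225,0],-0.104],[0,[-0.28,-0.257,0],-0.104],[0,[-0.315,-0.289,0],-0.104],[0,[-0.35,-0.321,0],-0.104],[0,[-0.385,-0.353,0],-0.104],[0,[-0.41,-0.376,0],-0.104],[0,[-0.424,-0.39,0],-0.104],[0,[-0.424,-0.39,0],-0.104],[0,[-0.424,-0.39,0],-0.104],[0,[-0.424,-0.39,0],-0.104]]'
python3 - <<'E'
from h import *
s=read_state(); print(s["position"],s["eef_rot"],s["force"],s["qpos"],s["grip_width"],s["t"])
for n in ["scene","wrist","top"]:
    c=capture(n); cv2.imwrite(f"pics/{n}1.png",c["pixels"][:,:,::-1])
a=cv2.imread("pics/top1.png")[180:310,140:390]; a=cv2.resize(a,(600,312)); b=cv2.imread("pics/scene1.png")[150:310,170:370]
cv2.imwrite("pics/c1.png",np.vstack([a,np.hstack([cv2.resize(b,(350,280)),np.zeros((280,250,3),np.uint8)])]))
E
```

```text
t: 2.5
position: [0.4367, -0.0277, 0.4047]
eef_rot: [0.107, 0.994, 0.0, -0.0]
force: [0.3, 0.4, -1.0]
grip_width: 0.0
[ 0.4367 -0.0277  0.4047] [ 0.1067  0.9943  0.0002 -0.0002] [ 0.2608  0.418  -0.9791] [-0.0634  0.1173 -0.1468  1.3072  0.0003  0.1503] 2.7026416769145554e-05 2.5
```

View pics/c1.png

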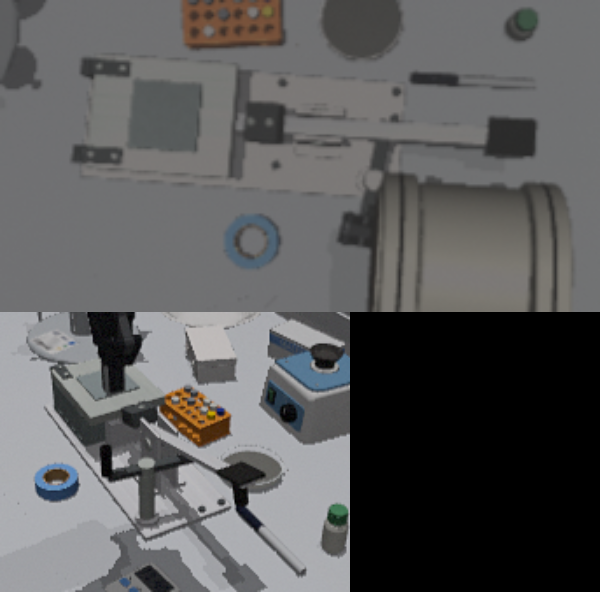

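View pics/wrist1.png

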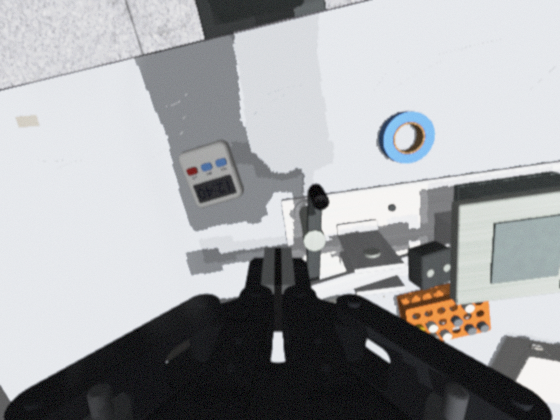

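The arm is at staging with the gripper shut. In the wrist view the peg top is at about (318,192) and the pivot at (313,240). I'll check these against the earlier estimate and then descend.

```bash
python3 - <<'E'
from h import *
c=capture("wrist")
print(ray(c,318,194,.135),depth(c,318,194),ray(c,313,240,.1),depth(c,313,240))
print(proj(c,[.4449,.0076,.135]))
s=read_state();R=Rn.from_quat(s["eef_rot"]).as_matrix();print(proj(c,s["position"]+R@[0,0,.173]))
E
```

```text
[0.4331 0.0062 0.135 ] [0.434  0.0064 0.132 ] [ 0.4879 -0.0039  0.1   ] [ 0.4896 -0.0038  0.0964]
[322.2494 207.3237]
[277.9504 265.2147]
```

```bash
python3 -m pendant '[[0,[0.004,-0.001,0.035],0],[0,[0.004,-0.001,0.07],0],[0,[0.004,-0.001,0.1],0],[0,[0.004,-0.001,0.115],0],[0,[0.004,-0.001,0.123],0],[0,[0.004,-0.001,0.123],0]]'
python3 - <<'E'
from h import *
for n in ["scene","wrist"]:
    c=capture(n); cv2.imwrite(f"pics/{n}2.png",c["pixels"][:,:,::-1])
b=cv2.imread("pics/scene2.png")[150:310,170:370]; w=cv2.imread("pics/wrist2.png")
cv2.imwrite("pics/c2.png",np.hstack([cv2.resize(b,(400,320)),cv2.resize(w,(400,320))]))
E
```

```text
t: 3.3
position: [0.4326, -0.0282, 0.2811]
eef_rot: [0.107, 0.994, -0.0, -0.001]
force: [-0.3, -0.1, 0.7]
grip_width: 0.0
```

View pics/c2.png

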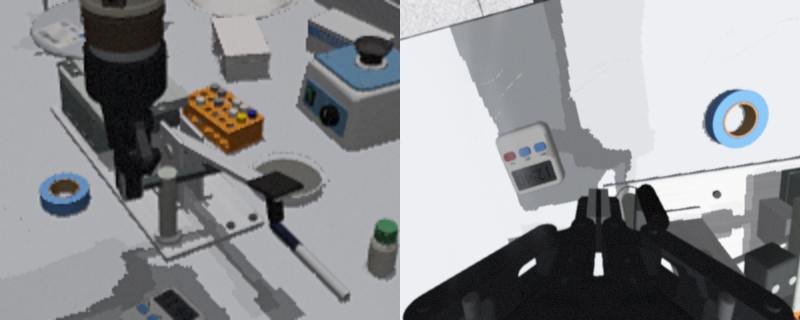

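```bash
python3 - <<'E'
from h import *
piv,xf,yf=fix(); piv=np.array([.490,-.003]); s=read_state()
for th in [.15,.25,.35,.5,.65,.8,.95,1.1,1.2,1.25,1.3]:
    t=xf*np.cos(th)-yf*np.sin(th)
    p=piv+.05*(np.sin(th)*xf+np.cos(th)*yf)-.0215*t
    sh,_=shift([*p,s["position"][2]]); print(th,p,sh.round(4),round(turn_for(np.arctan2(t[1],t[0])),3))
E
```

```text
0.15 [ 0.4366 -0.0134] [0.0001 0.0153 0.    ] 0.0
0.25 [ 0.4358 -0.008 ] [0.002  0.0204 0.    ] 0.1
0.35 [ 0.4356 -0.0025] [0.0034 0.0257 0.    ] 0.2
0.5 [0.4363 0.0056] [0.0045 0.0338 0.    ] 0.35
0.65 [0.4381 0.0135] [0.0043 0.0419 0.    ] 0.5
0.8 [0.4412 0.0211] [0.003 0.05  0.   ] 0.65
0.95 [0.4453 0.0281] [0.0004 0.0577 0.    ] 0.8
1.1 [0.4505 0.0344] [-0.0033  0.065   0.    ] 0.95
1.2 [0.4544 0.0382] [-0.0063  0.0695  0.    ] 1.05
1.25 [0.4565 0.0399] [-0.008   0.0716  0.    ] 1.1
1.3 [0.4587 0.0415] [-0.0098  0.0737  0.    ] 1.15
```

```bash
python3 -m pendant '[[0,[0,0.005,0],0],[0,[0,0.01,0],0],[0,[0,0.0153,0],0],[0,[0.001,0.018,0],0.05],[0,[0.002,0.0204,0],0.1],[0,[0.0027,0.023,0],0.15],[0,[0.0034,0.0257,0],0.2],[0,[0.004,0.0284,0],0.25],[0,[0.0043,0.0311,0],0.3],[0,[0.0045,0.0338,0],0.35],[0,[0.0045,0.0338,0],0.35]]'
python3 - <<'E'
from h import *
for n in ["scene","wrist"]:
    c=capture(n); cv2.imwrite(f"pics/{n}3.png",c["pixels"][:,:,::-1])
b=cv2.imread("pics/scene3.png")[150:310,170:370]; w=cv2.imread("pics/wrist3.png")
cv2.imwrite("pics/c3.png",np.hstack([cv2.resize(b,(400,320)),cv2.resize(w,(400,320))]))
E
```

```text
t: 4.5
position: [0.436, 0.0059, 0.282]
eef_rot: [0.278, 0.961, 0.0, 0.0]
force: [-0.4, 0.2, -0.3]
grip_width: -0.0001
```

View pics/c3.png

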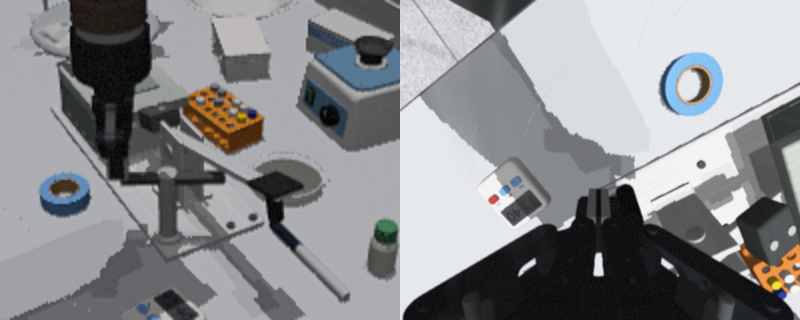

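The scene view shows the stop arm rotating, and in the wrist view the peg sits flush against the finger's back. I'll carry on round the arc.

```bash
python3 - <<'E'
from h import *
piv,xf,yf=fix(); piv=np.array([.490,-.003]); s=read_state()
for th in [.5,.6,.7,.8,.9,1.0,1.1,1.2,1.25,1.3,1.35]:
    t=xf*np.cos(th)-yf*np.sin(th)
    p=piv+.05*(np.sin(th)*xf+np.cos(th)*yf)-.0215*t
    sh,_=shift([*p,s["position"][2]]); print(th,p,sh.round(4),round(turn_for(np.arctan2(t[1],t[0])),3))
E
```

```text
0.5 [0.4363 0.0056] [-0.0004  0.0001  0.    ] 0.001
0.6 [0.4374 0.0109] [0.0015 0.0052 0.    ] 0.101
0.7 [0.439  0.0161] [0.0029 0.0105 0.    ] 0.201
0.8 [0.4412 0.0211] [0.0037 0.0158 0.    ] 0.301
0.9 [0.4438 0.0258] [0.004  0.0213 0.    ] 0.401
1.0 [0.447  0.0303] [0.0038 0.0267 0.    ] 0.501
1.1 [0.4505 0.0344] [0.003  0.0321 0.    ] 0.601
1.2 [0.4544 0.0382] [0.0017 0.0374 0.    ] 0.701
1.25 [0.4565 0.0399] [0.0008 0.0399 0.    ] 0.751
1.3 [0.4587 0.0415] [-0.0002  0.0425  0.    ] 0.801
1.35 [0.461 0.043] [-0.0013  0.045   0.    ] 0.851
```

```bash
python3 -m pendant '[[0,[0.001,0.0026,0],0.05],[0,[0.0015,0.0052,0],0.1],[0,[0.0023,0.008,0],0.15],[0,[0.0029,0.0105,0],0.2],[0,[0.0033,0.013,0],0.25],[0,[0.0037,0.0158,0],0.3],[0,[0.0039,0.0186,0],0.35],[0,[0.004,0.0213,0],0.4],[0,[0.0039,0.024,0],0.45],[0,[0.0038,0.0267,0],0.5],[0,[0.0034,0.0294,0],0.55],[0,[0.003,0.0321,0],0.6],[0,[0.0024,0.0348,0],0.65],[0,[0.0017,0.0374,0],0.7],[0,[0.0008,0.0399,0],0.75],[0,[0.0008,0.0399,0],0.75]]'
python3 - <<'E'
from h import *
for n in ["scene","wrist"]:
    c=capture(n); cv2.imwrite(f"pics/{n}4.png",c["pixels"][:,:,::-1])
b=cv2.imread("pics/scene4.png")[150:310,170:370]; w=cv2.imread("pics/wrist4.png")
cv2.imwrite("pics/c4.png",np.hstack([cv2.resize(b,(400,320)),cv2.resize(w,(400,320))]))
E
```

```text
t: 6.2
position: [0.4564, 0.0398, 0.2816]
eef_rot: [0.611, 0.792, -0.0, -0.0]
force: [-0.6, 0.1, 0.3]
grip_width: -0.0001
```

View pics/c4.png

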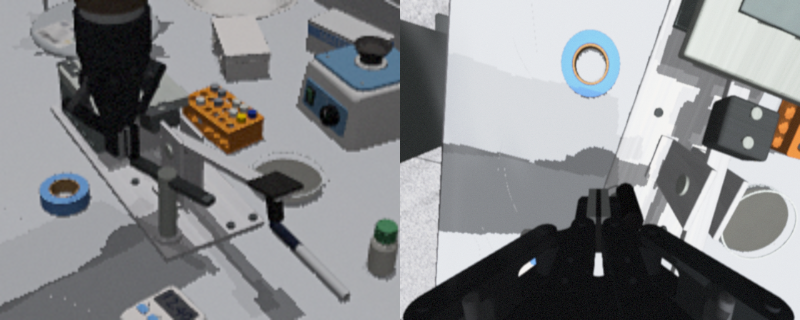

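```bash
python3 - <<'E'
from h import *
s=capture("scene"); c=capture("top")
piv,xf,yf=fix()
a=s["pixels"][205:285,220:320][:,:,::-1]; b=c["pixels"][200:290,230:370][:,:,::-1]
cv2.imwrite("pics/c5.png",np.vstack([cv2.resize(a,(375,300),interpolation=2),np.zeros((0,375,3),np.uint8)]))
cv2.imwrite("pics/c5b.png",cv2.resize(b,(700,450),interpolation=2))
for uv in [(275.5,249)]:
    for q in (ray(s,*uv,.095)[:2],depth(s,*uv)[:2]):
        d=q-piv; print(q,np.linalg.norm(d),np.arctan2(-d@xf,-d@yf))
E
```

```text
[ 0.508  -0.0613] 0.06135236754250028 1.2358503304509123
[ 0.5092 -0.0596] 0.06006006051038963 1.209642517012572
```

View pics/c5.png

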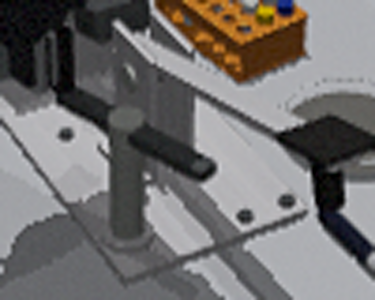

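View pics/c5b.png

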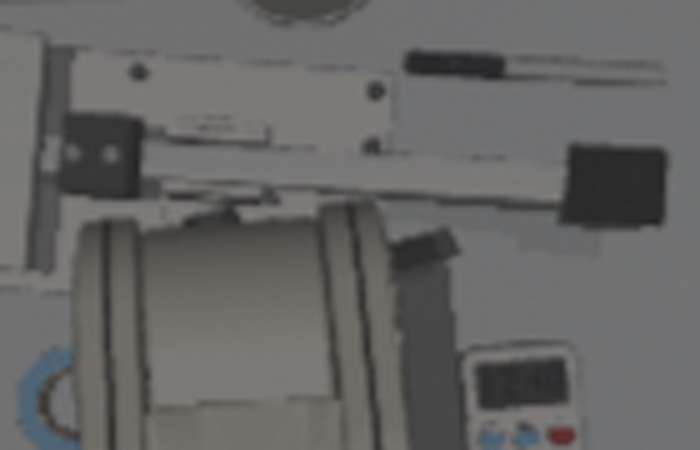

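The stop measures 1.22 rad, and the top view shows its arm clear of the lever. I'll back off from the peg and rise.

```bash
python3 -m pendant '[[0,[0,-0.01,0],0],[0,[0,-0.025,0],0],[0,[0,-0.025,-0.03],0],[0,[0,-0.025,-0.07],0],[0,[0,-0.025,-0.11],0],[0,[0,-0.025,-0.12],0],[0,[0,-0.025,-0.12],0]]'
python3 - <<'E'
from h import *
yaw=np.deg2rad(86.3); piv,xf,yf=fix()
ful=piv+.06*xf-.05*yf; print("ful",ful, ful-.1855*xf, ful-.2*xf)
z=read_state()["position"][2]
print(shift([.533,-.131,z])[0], turn_for(yaw-np.pi/2))
E
```

```text
t: 7.1
position: [0.4324, 0.0331, 0.4035]
eef_rot: [0.611, 0.792, 0.002, 0.002]
force: [0.5, 0.3, -0.5]
grip_width: -0.0002
ful [0.5454 0.0544] [ 0.5334 -0.1307] [ 0.5325 -0.1451]
[-0.1842  0.0558  0.0004] 0.32064904472735156
```

```bash
python3 -m pendant '[[0,[-0.025,0.008,0],0.06],[0,[-0.055,0.017,0],0.14],[0,[-0.085,0.026,0],0.22],[0,[-0.115,0.035,0],0.3],[0,[-0.145,0.044,0],0.32],[0,[-0.17,0.051,0],0.32],[0,[-0.184,0.056,0],0.32],[0,[-0.184,0.056,0],0.32],[0,[-0.184,0.056,0],0.32]]'
python3 - <<'E'
from h import *
yaw=np.deg2rad(86.3)
for n in ["scene","wrist","top"]:
    c=capture(n); cv2.imwrite(f"pics/{n}6.png",c["pixels"][:,:,::-1])
    if n!="top":
        print(n,[(d["bbox"],round(d["confidence"],2)) for d in search_frame(n,"lever_pad")[:2]])
        s=read_state();R=Rn.from_quat(s["eef_rot"]).as_matrix();print(proj(c,s["position"]+R@[0,0,.173]),proj(c,[.533,-.131,.152]))
s=read_state(); print(s["qpos"],R)
b=cv2.imread("pics/scene6.png")[150:310,170:370]; w=cv2.imread("pics/wrist6.png")
cv2.imwrite("pics/c6.png",np.hstack([cv2.resize(b,(400,320)),cv2.resize(w,(400,320))]))
E
```

```text
t: 8.0
position: [0.5324, -0.1305, 0.3997]
eef_rot: [0.73, 0.684, -0.001, -0.002]
force: [-0.1, -0.6, -0.1]
grip_width: 0.0001
scene []
[308.863  207.4374] [307.3255 240.6902]
wrist [([252.7, 0.0, 301.1, 247.7], 0.87)]
[279.6956 264.294 ] [279.9905 216.0849]
[-0.239   0.3382  0.1307  1.3635  0.0001  1.3946] [[ 0.0628  0.998  -0.0007]
 [ 0.998  -0.0628  0.0003]
 [ 0.0002 -0.0007 -1.    ]]
```

View pics/c6.png

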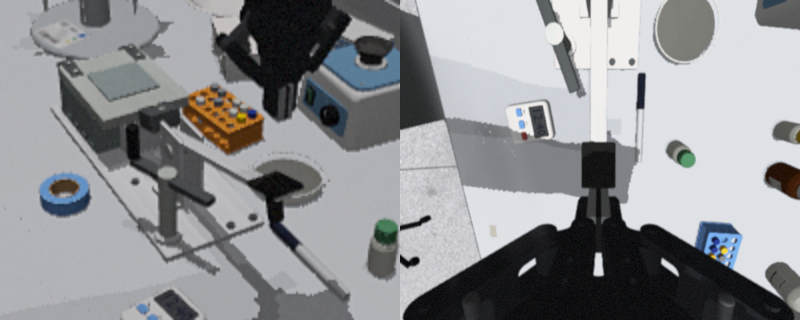

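The scene view shows the stop arm lying well clear beside the lever. In the wrist view the pad (598,165 in the composite) is in line with the finger axis. I'll descend to contact and start pressing along the pad's arc.

```bash
python3 -m pendant '[[0,[0,0,0.03],0],[0,[0,0,0.055],0],[0,[0,0,0.065],0],[0,[0,0,0.07],0],[0,[-0.001,0,0.075],0],[0,[-0.003,0,0.08],0],[0,[-0.005,0,0.085],0],[0,[-0.006,0,0.09],0],[0,[-0.007,0,0.094],0],[0,[-0.007,0,0.094],0]]'
python3 - <<'E'
from h import *
for n in ["scene","wrist"]:
    c=capture(n); cv2.imwrite(f"pics/{n}7.png",c["pixels"][:,:,::-1])
b=cv2.imread("pics/scene7.png")[150:310,170:370]; w=cv2.imread("pics/wrist7.png")
cv2.imwrite("pics/c7.png",np.hstack([cv2.resize(b,(400,320)),cv2.resize(w,(400,320))]))
E
```

```text
t: 9.25
position: [0.5334, -0.1375, 0.3096]
eef_rot: [0.729, 0.684, 0.002, 0.001]
force: [-1.1, 2.6, 7.3]
grip_width: -0.0002
```

View pics/c7.png

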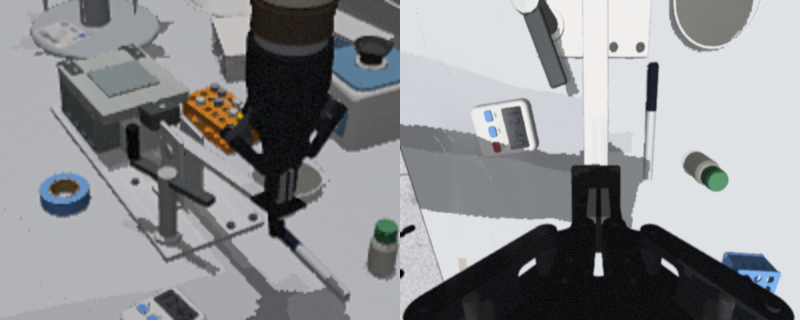

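```bash
python3 -m pendant '[[0,[-0.001,0,0.005],0],[0,[-0.002,0,0.01],0],[0,[-0.0035,0,0.015],0],[0,[-0.0045,0,0.02],0],[0,[-0.0055,0,0.025],0],[0,[-0.0065,0,0.03],0],[0,[-0.0073,0,0.035],0],[0,[-0.008,0,0.04],0],[0,[-0.0084,0,0.045],0],[0,[-0.0086,0,0.05],0],[0,[-0.0088,0,0.055],0],[0,[-0.0088,0,0.06],0],[0,[-0.0086,0,0.064],0],[0,[-0.0084,0,0.068],0],[0,[-0.0084,0,0.068],0],[0,[-0.0084,0,0.068],0]]'
python3 - <<'E'
from h import *
for n in ["scene","wrist","top"]:
    c=capture(n); cv2.imwrite(f"pics/{n}8.png",c["pixels"][:,:,::-1])
print(read_state()["force"],read_state()["position"])
b=cv2.imread("pics/scene8.png")[150:310,170:370]; w=cv2.imread("pics/wrist8.png")
cv2.imwrite("pics/c8.png",np.hstack([cv2.resize(b,(400,320)),cv2.resize(w,(400,320))]))
E
```

```text
t: 10.95
position: [0.5337, -0.1456, 0.2422]
eef_rot: [0.729, 0.684, 0.003, 0.002]
force: [0.7, 4.4, 7.4]
grip_width: -0.0002
[0.5092 3.5993 6.7329] [ 0.5337 -0.1456  0.2422]
```

View pics/c8.png

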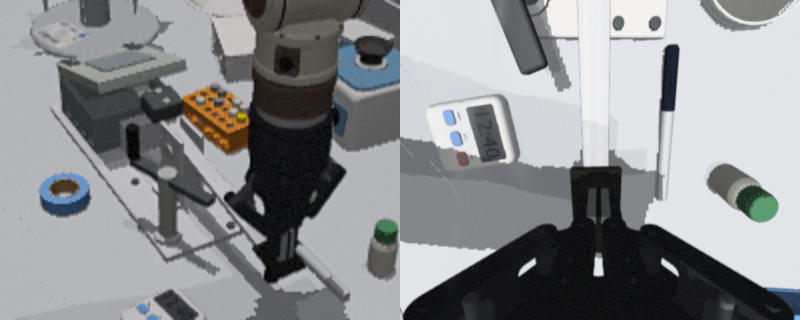

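The flap has lifted and the stop stays clear. I'll measure the flap angle from the scene depth.

```bash
cat >> h.py <<'E'
def flap():
    piv,xf,yf=fix(); ful=piv+.06*xf-.05*yf
    out=[]
    for n in ["scene","top"]:
        cam=capture(n); Z=cam["z_map"]; vs,us=np.nonzero(Z>0)
        P=(np.linalg.inv(cam["mtx"])@np.stack([us,vs,np.ones_like(us)])*Z[vs,us]-cam["t"][:,None]).T@cam["R"]
        q=P[:,:2]-ful; x=q@xf; y=q@yf
        m=(x>.1)&(x<.225)&(abs(y)<.05)&(P[:,2]>.07)&(P[:,2]<.2)
        A=np.c_[x[m],y[m],np.ones(m.sum())]; z=P[m,2]; k=np.ones(len(z),bool)
        for _ in range(6):
            co=np.linalg.lstsq(A[k],z[k],rcond=None)[0]; r=z-A@co; k=abs(r)<max(.003,1.5*np.median(abs(r)))
        out.append((n,round(float(np.arctan(-co[0])),3),round(float(np.arctan(co[1])),3),int(k.sum()),round(float(co@[.1,0,1]),4)))
    return out
E
python3 -c "
from h import *
print(flap())"
```

```text
[('scene', 0.309, 0.0, 477, 0.1282), ('top', 0.309, -0.002, 1621, 0.1282)]
```

```bash
python3 -m pendant '[[0,[0.0005,0,0.003],0],[0,[0.001,0,0.006],0],[0,[0.0015,0,0.009],0],[0,[0.002,0,0.012],0],[0,[0.002,0,0.0125],0],[0,[0.002,0,0.0125],0],[0,[0.002,0,0.0125],0],[0,[0.002,0,0.0125],0]]'
python3 - <<'E'
from h import *
print(flap())
for n in ["scene","wrist"]:
    c=capture(n); cv2.imwrite(f"pics/{n}9.png",c["pixels"][:,:,::-1])
    if n=="scene": print([(d["bbox"],round(d["confidence"],2)) for d in search_frame(n,"stop_peg")[:2]])
print(read_state()["force"],read_state()["position"])
b=cv2.imread("pics/scene9.png")[150:310,170:370]; w=cv2.imread("pics/wrist9.png")
cv2.imwrite("pics/c9.png",np.hstack([cv2.resize(b,(400,320)),cv2.resize(w,(400,320))]))
E
```

```text
t: 12.0
position: [0.534, -0.1443, 0.2301]
eef_rot: [0.729, 0.684, 0.002, 0.003]
force: [-0.2, 1.6, 8.1]
grip_width: 0.0005
[('scene', 0.335, -0.003, 381, 0.1344), ('top', 0.352, -0.004, 1597, 0.1352)]
[([234.5, 210.1, 277.9, 253.8], 0.91), ([236.7, 189.6, 323.0, 297.5], 0.32)]
[0.093  1.4805 9.0368] [ 0.534  -0.1444  0.2301]
```

View pics/c9.png

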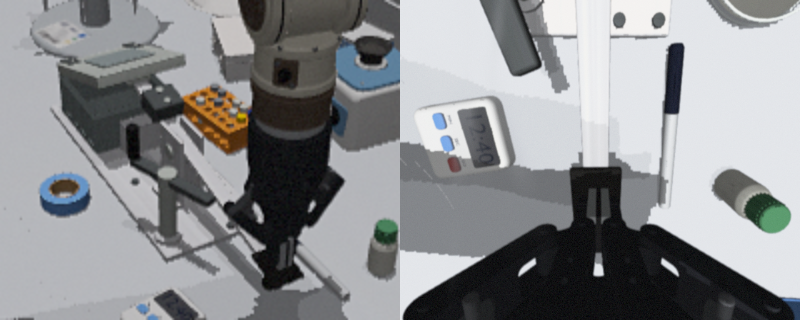

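The flap reads 0.335 to 0.352 rad (19 to 20 degrees) at 8–9 N. I'll hold, check that it's still and the lever is seated, then hand in.

```bash
python3 -m pendant '[[0,[0,0,0],0],[0,[0,0,0],0],[0,[0,0,0],0],[0,[0,0,0],0],[0,[0,0,0],0],[0,[0,0,0],0],[0,[0,0,0],0],[0,[0,0,0],0]]'
python3 - <<'E'
from h import *
print(flap())
piv,xf,yf=fix(); ful=piv+.06*xf-.05*yf
c=capture("top")
Z=c["z_map"]; vs,us=np.nonzero(Z>0)
P=(np.linalg.inv(c["mtx"])@np.stack([us,vs,np.ones_like(us)])*Z[vs,us]-c["t"][:,None]).T@c["R"]
q=P[:,:2]-ful;x=q@xf;y=q@yf
m=(x>-.09)&(x<.03)&(abs(y)<.012)&(P[:,2]>.05)
k=np.polyfit(x[m],P[m,2],1); print("lever top at rod",k[1],"slope",np.arctan(k[0]),"lateral",y[m].mean())
s=read_state();print(s["force"],s["position"],s["qd"])
E
```

```text
t: 13.05
position: [0.5339, -0.1444, 0.2301]
eef_rot: [0.729, 0.684, 0.002, 0.003]
force: [-0.1, 2.0, 9.3]
grip_width: 0.0
[('scene', 0.343, -0.003, 403, 0.1347), ('top', 0.35, -0.004, 1593, 0.1351)]
lever top at rod 0.08986323321767413 slope 0.22477430316037086 lateral -0.0011057550288727995
[0.5474 1.4441 9.0617] [ 0.534  -0.1443  0.2301] [-0.0009  0.0013 -0.0008 -0.0003  0.0015  0.0013]
```

```bash
python3 -c "
from h import *
print(hand_in()); print(flap(), read_state()['force'])"
```

```text
the job is handed in; nothing more can be done
None
the job is handed in; nothing more can be done
```

The job is handed in, with the pad still held down and the flap standing about 20° open. With the gripper shut, I pushed the stop's peg round to about 1.22 rad, backed off, then pressed the pad down along its arc. It took about 13 s of the 48 s.

**Last checks before handing in:**
- **Flap:** it read 0.350 rad from the top camera and 0.343 from the scene camera. It was steady over about 1 s, with joint speeds near zero. An earlier scene reading was 0.335, so the two cameras differ slightly.
- **Lever:** its top over the rod is 90 mm above the table, where 89 mm is expected when seated, and it is centred to about 1 mm.
- **Stop:** its arm is visibly clear of the lever in all views.
- **Bystanders:** none looked moved in the pictures, but I did not measure their positions.
- **Force:** holding takes about 9 N, a little over the stated 5 to 8 N, plus 1.5 to 2 N sideways.

The wrist camera put the peg about 12 mm from where the top camera did. I used a position between the two, and contact confirmed it. No reading was possible after handing in.

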